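Lock the polishing spindle with its linchpin

TASK

Take the linchpin out of the wooden block and push it through the cross-hole near the end of the polishing head's spindle, gently feeling for the hole because the spindle slides in its bearing, until the pin's head sits fully home on the spindle. Then swing the pin's wire ring over the end of the spindle and all the way down until it hangs alongside the pin with the spindle through it, and let go. Never press hard on the polishing head with the pin or the gripper, and leave the jar, the screwdriver and the steel bench block alone.

Things in the scene. Friction and masses are not known exactly. Their poses are not given: they have to be found in the camera images.
- stand: Grey polishing head, fixed. Origin on the bench below the cross-hole's rearmost position; +x out along the level spindle's free end, +z up. Base plate 120 x 110 x 14 mm, pillar, 60 mm round bearing: 40 to 160 mm behind (-x). Spindle, wheel and washer slide together 14 mm along x (about 8 N moves them; no turning). The bearing gives downwards on a rubber mount, 2.5 N per mm, to a stop at 6 mm.
- hole (a point): Fixed point on the stand, 110 mm above the bench: where the mouth of the cross-hole is when the spindle is pushed fully back, level with the bar's flat top. Axes as the stand's. The true hole starts 3 to 14 mm ahead (+x) of it (hidden, in no measured pose; a camera sees it), exactly on it in y and z. It is vertical, right through the bar, round, 11.6 mm diameter, mouth chamfered 1.5 mm.
- bar (a point): Fixed point on the stand, 10 mm below hole, on the spindle's axis (100 mm up). The spindle's free end is a steel bar 20 x 20 mm square in section. From the true hole's centre: 14 mm forward to the end face, 28 mm back to a 44 mm washer, 36 mm back to an upright grey felt wheel, 96 mm diameter, 24 mm thick.
- rack: Wooden pin block 120 x 80 x 50 mm high, fixed. Origin on the bench under the hole the pin stands in (14 mm diameter, 40 mm deep); the block reaches 30 mm ahead and 90 mm behind it in x. Three punches 8 mm thick stick up to 16 mm out of its top, 70 mm behind the pin.
- linchpin: Steel pin, 70 to 100 g, upright in the block, head resting on its top. Origin: on the pin's axis at the head's underside; +z up. Below: shank 10 mm diameter, 28 mm long, tip chamfered 0.8 mm. Above: round collar 18 mm diameter, 0 to 12 mm high, then a flat grip tab 12 to 40 mm high, 10 mm thick (y), 18 mm wide (x). The open ring points to +x, which must point along the stand's +x in the spindle.
- pin_tip (a point): Bottom tip of the shank, on the pin's axis, 28 mm below the linchpin's origin.
- ring (a joint): Hinge of the wire ring (rad): 0 closed, hanging straight down along the shank (its stop); 1.57 level to the pin's +x; 2.2 at most. Starts at 1.57 to 1.8. The hinge line is parallel to the pin's y, 6 mm above the pin's origin. Stiff: the ring stays where it is left; about 0.06 N m (2 N at 30 mm) moves it.
- ring_end (a point): Middle of the ring's outer end, 40 mm from the hinge line. The ring is a flat oval of 4 mm wire, 42 mm wide between wire centres: its straight sides lie 21 mm either side of the pin's axis, 12 to 30 mm from the hinge line. It clears the bar's end and, closed, surrounds the bar. Fingertips either side of the bar can push its sides home.
- jar: Bystander: amber glass jar, 52 mm diameter, 60 mm high; origin at its foot.
- screwdriver: Bystander: wooden-handled screwdriver 170 mm long lying on the bench; origin under its middle.
- anvil: Bystander: steel bench block 60 x 60 x 22 mm; origin at the centre of its underside.
There are look-alikes about, which are no part of the job. Leave any green or orange look-alike of the linchpin alone.

How it is judged:
By the outcome, as a careful person would: the job done as asked, in the order asked, and still so for the second after the job is handed in, with the robot touching nothing.
It also fails if it takes over 64 s, if anything falls off the work surface, if the arm or the gripper's body presses on something with over 40 N, if the wrist force passes 120 N, or if a joint passes its speed limit or range.

ROBOT

A 7-joint arm with a two-finger parallel gripper is mounted at the origin on the work surface. World frame = base frame: x ahead of the robot, y to its left, z up, the work surface at z = 0. Lengths are in m, angles in degrees, forces in N, time in s.
With the tool pointing down it reaches from about 0.4 to 0.85 m from the base axis. Payload 10.4 kg.
Tool frame: the origin (TCP) lies between the finger pads; the fingertips stand r.nose_length ahead of it and the grasp point (between the pads) lies 5 mm behind it (r.nose_length is the distance from the TCP to the fingertips, in m); z points along the fingers, y is the line along which they close (so a half turn about z gives the same grasp; the last joint's range is limited). The gripper opens to 85 mm and grips with 20 to 120 N. Pads are 22 mm wide; open, the fingers measure 114 mm over their backs; the gripper's body (76 mm by 85 mm) begins 54 mm behind the grasp point. The pads swing forward as they close: fully open they stand 13 mm farther back than shut.
Start: joints at [-68.904, 19.034, -3.707, 83.658, 1.238, 77.344, -5.071], TCP at [0.238, 0.578, 0.245] pointing down, gripper open.
Joint ranges: [-148.97, 148.97], [-28.65, 121.19], [-84.17, 76.75], [9.2, 138.47], [-72.65, 252.65], [3.7, 117.97], [-149.18, 149.18]. Speed limits (degrees/s): [127.2, 127.2, 159.86, 159.86, 180, 180, 180].

INTERFACE

Orientations are given as a 3x3 rotation matrix whose columns are the frame's x, y, z axes.
In Python, from cell import r gives the robot as it stands. The module is installed in compiled form; this text tells all that it offers.
- The arm moves only by the shell command python3 -m jog 'ROWS' [FORCE]. ROWS is JSON, one flat list of numbers, 7 for each row, row after row: the shift along the world's x, y, z in m, then the turn, a rotation vector about the world's x, y, z in degrees, then the opening in per cent of the stroke, from 0 (shut) to 100 (fully open). In form: [tx, ty, tz, ax, ay, az, fingers, tx, ty, tz, ax, ay, az, fingers, ...]. A call has 1 to 12 rows; each row is the pose to reach, as a shift and turn from the pose commanded when the call began; what a row does not reach only later rows make up. A row lasts 1/12 s, in which the tool goes at most 41.7 mm and 7.16 degrees, less where a joint would pass 70% of its speed; a pose out of reach is approached as far as the arm can. A call with a gripper value outside its range is refused whole. The fingers move at their own pace and stop on an object; FORCE is the grip in N (left out, the last holds). Time passes only in rows, so rows that repeat a pose let the fingers close. It gives the time, the measured TCP pose, the force, the opening and the grip force at its end, in the units of the state.
- r.sense(): the state, without advancing time (a new reading comes with each control period).
- r.get_image(name): name is "side" or "top" or "wrist"; returns a dict with "pixels" (400x640x3 uint8, red, green, blue), "intrinsics" (3x3 intrinsics, pixels), "cam_to_world" (4x4, takes a point from camera to world coordinates). Camera axes: x right, y up, looking along -z (the intrinsics and any distortion apply to the point x, -y, -z); pixel columns grow to the right and rows downward; lengths in m; the calibration is good to about 2 mm. A picture is of the moment at which its call begins. There is no depth.
- r.sign_off(): hands the job in; it is judged then, once.
Trained networks look in a picture, given as the dict that the camera call returned (one of the last four; its "shot" number tells which), for a name from the list of things; names that differ only in an ending like _2 or _b are one class to them, and where a whole thing is asked for, a point or a joint stands for the part that bears it (a point fixed in the world has none). Each returns a list of dicts, best first, with "p" (0 to 1); they miss things now and then, are a little off and sometimes report something else, mostly with a low value. They report only what shows in the picture. A call takes as long as a camera call. They do not tell look-alikes from the thing itself.
- r.silhouettes(thing, picture): "region" (400x640 bool, what is visible of it).
- r.landmark_of(thing, picture): "centre" ([x, y, z] in m, in the coordinates of the camera as it stood for that picture, good to about 4 mm: a listed point, or the origin of a listed thing).
The state is a dict: "clock": time; "joint_positions": joint angles; "joint_vel": joint speeds; "effort": joint torques, N m; "ee_pos": TCP position; "orientation": TCP orientation; "contact_force": force on the tool from outside, world axes, zero at the start; "ft_torque": the same for the moment, N m; "finger_gap": opening from 0.0 (shut) to 1.0 (fully open); "finger_force": force on a finger pad.
Only numpy, scipy, OpenCV 4.12 (cv2) and the standard library are available. Lean on these libraries where they do the work, as an engineer would, in place of code of your own. Each camera call takes 0.05 s, during which the arm holds its last target. There are 200 camera calls.

## Working session

There is one attempt and no reset: what is moved stays moved. The work goes in short steps, Python scripts to look and compute and a shell command to move; the robot and the scene stay as the last step left them, time stands still between calls to the robot, and variables do not carry over. Pictures are saved under pics/ and viewed, at most 10 in all, crops included, and the job is handed in when it is done.

```bash
mkdir -p pics
cat > h.py <<'E'
from cell import r
import numpy as np, cv2
def w(pic,c):
    return (np.array(pic["cam_to_world"])@np.append(c,1))[:3]
def px(pic,p):
    c=np.linalg.inv(pic["cam_to_world"])@np.append(p,1); q=np.array(pic["intrinsics"])@np.array([c[0],-c[1],-c[2]]); return q[:2]/q[2]
def ray(pic,u,v):
    d=np.linalg.inv(pic["intrinsics"])@np.array([u,v,1.]); T=np.array(pic["cam_to_world"]); return T[:3,3],T[:3,:3]@np.array([d[0],-d[1],-d[2]])
def atz(pic,u,v,z):
    o,d=ray(pic,u,v); return o+d*(z-o[2])/d[2]
def save(pic,n,crop=None,s=1):
    im=pic["pixels"][:,:,::-1]
    if crop: im=im[crop[1]:crop[3],crop[0]:crop[2]]
    cv2.imwrite("pics/"+n,cv2.resize(im,None,fx=s,fy=s,interpolation=cv2.INTER_CUBIC))
E
python3 - <<'E'
from h import *
np.set_printoptions(precision=4,suppress=True)
print(r.nose_length, r.sense()["orientation"], r.sense()["contact_force"])
ims=[]
for n in ["side","top"]:
    p=r.get_image(n); ims.append(p["pixels"])
    print(n,np.array(p["cam_to_world"])[:3])
    for t in ["stand","hole","bar","rack","linchpin","pin_tip","ring_end","jar","screwdriver","anvil"]:
        for d in r.landmark_of(t,p)[:4]:
            c=w(p,d["centre"]); print(n,t,round(d["p"],2),c,px(p,c))
im=np.vstack(ims)[:,:,::-1]
cv2.imwrite("pics/a.png",cv2.resize(im,(480*1,600)) if 0 else ims[0][:,:,::-1]); cv2.imwrite("pics/b.png",ims[1][:,:,::-1])
E
```

```text
0.014 [[-0.9246  0.3809 -0.0005]
 [ 0.3809  0.9246 -0.0014]
 [-0.0001 -0.0014 -1.    ]] [ 0.3471  0.1686 -0.004 ]
side [[ 0.8892  0.3202 -0.3267  0.3259]
 [-0.4575  0.6221 -0.6354 -0.5519]
 [-0.0002  0.7145  0.6996  0.717 ]]
side stand 0.72 [0.5263 0.1312 0.0042] [272.9243 206.5662]
side stand 0.55 [ 0.7351 -0.0232  0.0016] [368.444  218.5427]
side hole 0.97 [0.5342 0.1289 0.1166] [271.9632 174.7842]
side bar 0.75 [0.5336 0.129  0.1044] [272.2201 178.4805]
side rack 0.89 [ 0.5646 -0.1958  0.0041] [344.8445 295.7855]
side linchpin 0.7 [ 0.6654 -0.1273  0.0355] [368.3562 248.0059]
side linchpin 0.59 [ 0.5684 -0.198   0.0516] [347.9243 283.8615]
side linchpin 0.54 [ 0.6664 -0.2102  0.0384] [389.2103 273.7491]
side pin_tip 0.68 [ 0.5678 -0.1968  0.0269] [346.8275 289.905 ]
side pin_tip 0.68 [ 0.6683 -0.2061  0.0109] [387.2958 279.0508]
side pin_tip 0.51 [ 0.6657 -0.1224  0.0141] [366.5593 252.0617]
side ring_end 0.61 [ 0.6679 -0.2097  0.0093] [387.9772 280.7794]
side ring_end 0.49 [ 0.668  -0.129   0.0063] [368.5906 255.704 ]
side screwdriver 0.93 [ 0.5384 -0.3861  0.0024] [383.8467 383.
[... 768 characters left out ...]
[387.6953 208.3635]
top pin_tip 0.63 [ 0.6698 -0.1297  0.0058] [362.8892 176.2195]
top pin_tip 0.58 [ 0.665  -0.207   0.0076] [389.8078 177.9607]
top pin_tip 0.51 [ 0.5709 -0.1931  0.0239] [386.7904 209.8002]
top ring_end 0.49 [ 0.6677 -0.2133 -0.0013] [391.3562 177.6659]
top ring_end 0.43 [ 0.6646 -0.124   0.0026] [360.8188 178.1891]
top ring_end 0.4 [ 0.5946 -0.2237  0.0551] [400.0374 199.9964]
top jar 0.62 [ 0.736  -0.0244  0.0006] [326.4264 154.0383]
top jar 0.47 [0.5318 0.1308 0.0997] [267.5098 220.5793]
top screwdriver 0.62 [ 0.5358 -0.3866 -0.0013] [453.0827 223.5849]
top anvil 0.56 [ 0.5477  0.3592 -0.0037] [191.7481 217.3272]
top anvil 0.53 [0.5321 0.1309 0.0968] [267.6111 220.5732]
```

View pics/a.png

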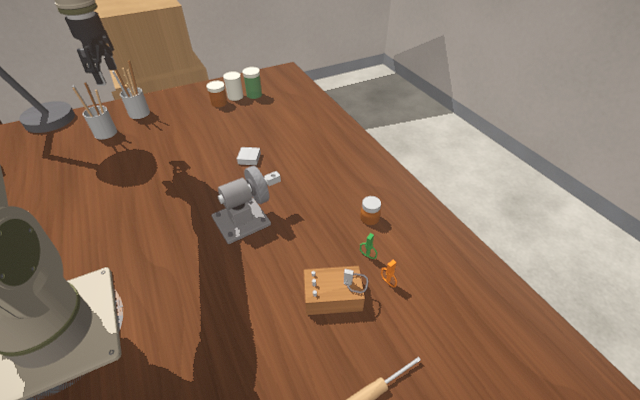

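View pics/b.png

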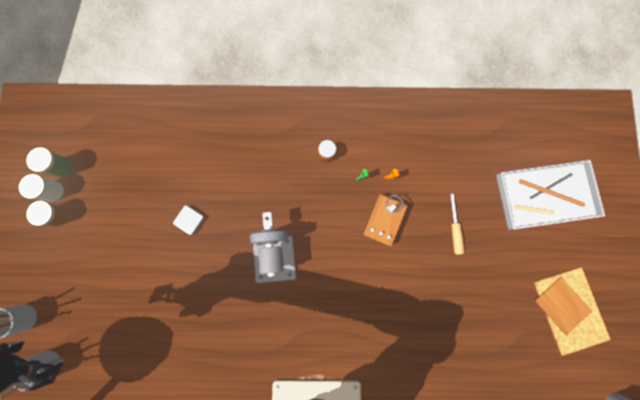

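The top image shows the steel pin in the block at (388,209) with its ring at (400,200). The green look-alike is at (362,175) and the orange one at (391,174). In the side image they are at (348,278) steel, (369,243) green and (390,270) orange. The steel one standing in the wooden block fits the description, and I'll confirm it with a wrist crop.

```bash
python3 -m jog '[0.14,-0.36,0.045,0,0,0,100,0.14,-0.36,0.045,0,0,0,100,0.14,-0.36,0.045,0,0,0,100,0.14,-0.36,0.045,0,0,0,100,0.14,-0.36,0.045,0,0,0,100,0.14,-0.36,0.045,0,0,0,100,0.14,-0.36,0.045,0,0,0,100,0.14,-0.36,0.045,0,0,0,100,0.14,-0.36,0.045,0,0,0,100,0.29,-0.76,0.045,0,0,0,100,0.29,-0.76,0.045,0,0,0,100,0.29,-0.76,0.045,0,0,0,100]'
python3 -m jog '[0.15,-0.40,0,0,0,0,60,0.15,-0.40,0,0,0,0,60,0.15,-0.40,0,0,0,0,60,0.15,-0.40,0,0,0,0,60,0.15,-0.40,0,0,0,0,60,0.15,-0.40,0,0,0,0,60,0.15,-0.40,0,0,0,0,60,0.15,-0.40,0,0,0,0,60,0.15,-0.40,0,0,0,0,60,0.15,-0.40,0,0,0,0,60,0.15,-0.40,0,0,0,0,60,0.15,-0.40,0,0,0,0,60]'
python3 - <<'E'
from h import *
np.set_printoptions(precision=4,suppress=True)
s=r.sense(); print(s["ee_pos"],s["orientation"],s["joint_positions"])
p=r.get_image("wrist"); print(np.array(p["cam_to_world"])[:3])
for t in ["rack","linchpin","ring_end","stand"]:
  for d in r.landmark_of(t,p)[:4]:
    c=w(p,d["centre"]); print(t,round(d["p"],2),c,px(p,c))
save(p,"c.png")
E
```

```text
clock: 2.1
ee_pos: [0.4173, 0.1116, 0.2896]
orientation: [[-0.925, 0.381, 0.001], [0.381, 0.925, 0.001], [-0.0, 0.001, -1.0]]
contact_force: [1.3, -0.2, 0.1]
finger_gap: 0.997
finger_force: 0.0
clock: 3.1
ee_pos: [0.5664, -0.2902, 0.2882]
orientation: [[-0.923, 0.386, -0.002], [0.386, 0.923, -0.002], [0.001, -0.003, -1.0]]
contact_force: [0.1, -0.3, -0.9]
finger_gap: 0.601
finger_force: 0.0
[ 0.5664 -0.2902  0.2882] [[-0.9227  0.3855 -0.0022]
 [ 0.3855  0.9227 -0.0023]
 [ 0.0011 -0.0029 -1.    ]] [ -9.568   23.5946  44.9607  79.9889 -16.3723  83.1578 102.2318]
[[ 0.3855 -0.8743 -0.295   0.4907]
 [ 0.9227  0.3644  0.1258 -0.2582]
 [-0.0024 -0.3207  0.9472  0.4166]]
rack 0.66 [ 0.5734 -0.1944  0.0502] [405.1097 135.7029]
rack 0.57 [ 0.5708 -0.1911 -0.0024] [396.7004 126.4217]
linchpin 0.96 [ 0.6696 -0.2094  0.0337] [414.9671 213.8142]
linchpin 0.81 [ 0.574  -0.1952  0.0481] [404.0942 136.2988]
linchpin 0.6 [ 0.6686 -0.1277  0.0324] [481.7028 187.3807]
linchpin 0.49 [ 0.7366 -0.0252 -0.0037] [560.596  196.7965]
ring_end 0.62 [ 0.6711 -0.2134  0.0032] [406.0444 207.3501]
ring_end 0.59 [ 0.6719 -0.1253  0.0037] [473.9497 182.4511]
ring_end 0.56 [ 0.5983 -0.2179  0.0565] [392.7572 166.7777]
```

View pics/c.png

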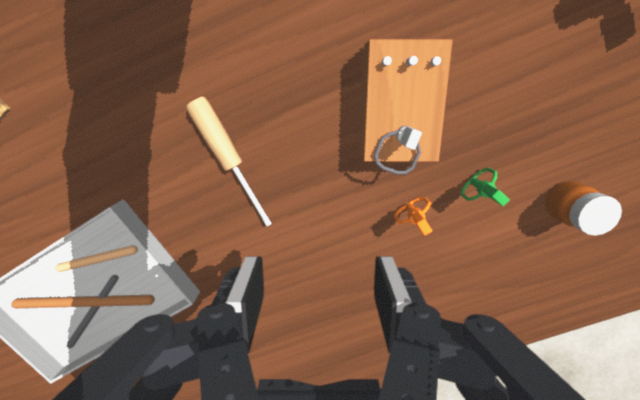

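The wrist picture shows the steel pin at (408,137) in the wooden block, with the ring to its lower left at (395,155). The orange one is at (416,215) and the green one at (487,187), both off the block. I'll move closer to confirm and measure the yaw.

```bash
python3 -m jog '[0.006,0.04,-0.04,0,0,0,60,0.006,0.09,-0.06,0,0,0,60,0.006,0.095,-0.09,0,0,0,60,0.006,0.095,-0.09,0,0,0,60,0.006,0.095,-0.09,0,0,0,60,0.006,0.095,-0.09,0,0,0,60]'
python3 - <<'E'
from h import *
np.set_printoptions(precision=4,suppress=True)
p=r.get_image("wrist"); print(np.array(p["cam_to_world"])[:3])
for t in ["rack","linchpin","ring_end","pin_tip"]:
  for d in r.landmark_of(t,p)[:4]:
    c=w(p,d["centre"]); print(t,round(d["p"],2),c,px(p,c))
save(p,"d.png",(200,40,460,240),3)
E
```

```text
clock: 3.85
ee_pos: [0.5731, -0.1908, 0.2]
orientation: [[-0.925, 0.38, 0.001], [0.38, 0.925, 0.0], [-0.001, 0.0, -1.0]]
contact_force: [-0.5, 0.0, 0.3]
finger_gap: 0.602
finger_force: 0.0
[[ 0.3796 -0.8757 -0.2984  0.4969]
 [ 0.9252  0.3596  0.1215 -0.1597]
 [ 0.0009 -0.3222  0.9467  0.3283]]
rack 0.89 [ 0.5707 -0.1949 -0.0025] [313.4465 170.844 ]
linchpin 0.77 [ 0.6665 -0.1277  0.0346] [417.6369 245.4368]
linchpin 0.7 [ 0.575  -0.1966  0.0526] [312.6955 191.9619]
linchpin 0.68 [ 0.6718 -0.2118  0.0322] [336.5843 278.1999]
ring_end 0.91 [ 0.6696 -0.1257  0.0042] [412.314  234.1357]
ring_end 0.7 [ 0.5984 -0.2158  0.0577] [302.4635 226.2188]
ring_end 0.7 [ 0.6747 -0.2124  0.0046] [335.7084 266.7138]
pin_tip 0.9 [ 0.6708 -0.211   0.0096] [335.8104 265.637 ]
pin_tip 0.64 [ 0.6677 -0.1241  0.0082] [414.2109 233.5844]
pin_tip 0.55 [ 0.5745 -0.1995  0.0232] [310.0522 183.1656]
```

View pics/d.png

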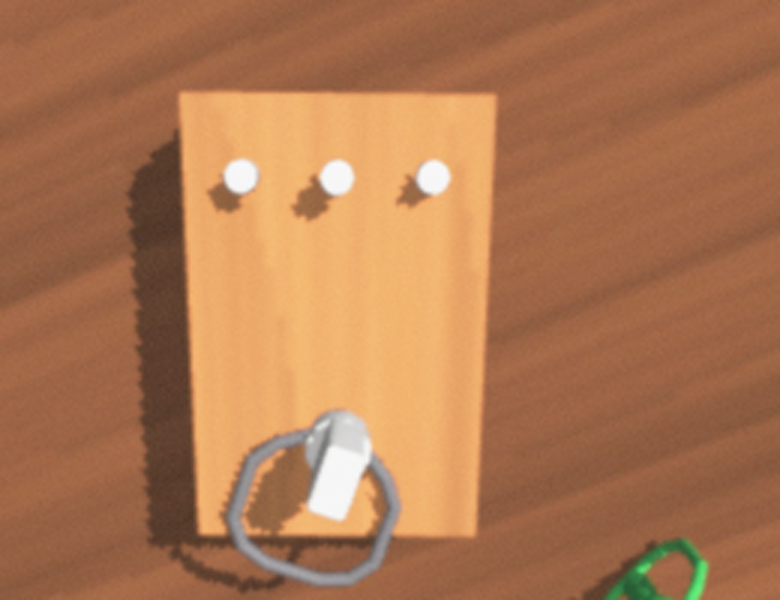

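The crop confirms the steel pin. Its white tab top is the quad at crop corners (333,445), (369,455), (345,522), (308,510), the collar is behind it, and the ring opens to the lower left. The pin is turned relative to the block.

Run:
```python
from h import *
np.set_printoptions(precision=4,suppress=True)
p=r.get_image("wrist")
im=p["pixels"][40:240,200:460]
# refine: bright top face
g=im.min(2).astype(int); 
m=((g>215)*255).astype(np.uint8); m[:125]=0
n,l,st,ce=cv2.connectedComponentsWithStats(m); k=1+np.argmax(st[1:,4]); print(st[k],ce[k])
c=cv2.findContours((l==k).astype(np.uint8),0,2)[0][0]; c=max([c],key=cv2.contourArea)
q=cv2.boxPoints(cv2.minAreaRect(c)); print(q*3)
for Q in (q,np.array([[333,445],[369,455],[345,522],[308,510]])/3):
  W=np.array([atz(p,u+200,v+40,.09) for u,v in Q]); print(W, W.mean(0))
  for i in range(4):
    e=W[(i+1)%4]-W[i]; print(np.linalg.norm(e),np.degrees(np.arctan2(e[1],e[0])))
```

```text
[105 144  20  28 315] [114.781  158.0032]
[[313.1723 503.1785]
 [341.6954 422.3631]
 [379.2    435.5999]
 [350.6769 516.4154]]
[[ 0.5737 -0.2039  0.09  ]
 [ 0.5573 -0.1895  0.09  ]
 [ 0.5638 -0.1824  0.09  ]
 [ 0.5804 -0.1967  0.09  ]] [ 0.5688 -0.1931  0.09  ]
0.021803143505133727 138.48824544677953
0.009598939910549687 47.378572095947035
0.02190710107150986 -40.8322714580008
0.00986115030095072 -133.18716172184375
[[ 0.5617 -0.1936  0.09  ]
 [ 0.5674 -0.1865  0.09  ]
 [ 0.5812 -0.1986  0.09  ]
 [ 0.5748 -0.2058  0.09  ]] [ 0.5713 -0.1961  0.09  ]
0.00906237674766607 51.293537223629
0.018345426826292702 -41.14556212269983
0.00965242487239471 -131.68089154767162
0.01787956900014892 136.93828817313369
```

```bash
python3 -m jog '[-0.0016,-0.0052,-0.03,0,0,-7,60,-0.0016,-0.0052,-0.06,0,0,-14,60,-0.0016,-0.0052,-0.075,0,0,-18.7,60,-0.0016,-0.0052,-0.075,0,0,-18.7,60,-0.0016,-0.0052,-0.075,0,0,-18.7,60,-0.0016,-0.0052,-0.075,0,0,-18.7,60]'
python3 - <<'E'
from h import *
np.set_printoptions(precision=4,suppress=True)
s=r.sense();print(s["ee_pos"],s["orientation"],s["joint_positions"])
p=r.get_image("wrist"); o=s["ee_pos"]
for P in ([o[0],o[1],.064],[o[0],o[1],.09],[.5715,-.196,.09]): print(px(p,P))
save(p,"e.png",(160,60,480,300),2.5)
E
```

```text
clock: 4.65
ee_pos: [0.5721, -0.1971, 0.1257]
orientation: [[-0.755, 0.655, 0.002], [0.655, 0.755, -0.001], [-0.002, 0.001, -1.0]]
contact_force: [-0.4, 0.1, -0.3]
finger_gap: 0.603
finger_force: 0.0
[ 0.5721 -0.1971  0.1257] [[-0.7554  0.6553  0.0018]
 [ 0.6553  0.7554 -0.0006]
 [-0.0017  0.0008 -1.    ]] [-19.789   26.9107  44.3482  97.021  -20.5436  64.4115  79.5044]
[317.9006 228.3505]
[317.8989 248.0194]
[318.6818 245.9471]
```

View pics/e.png

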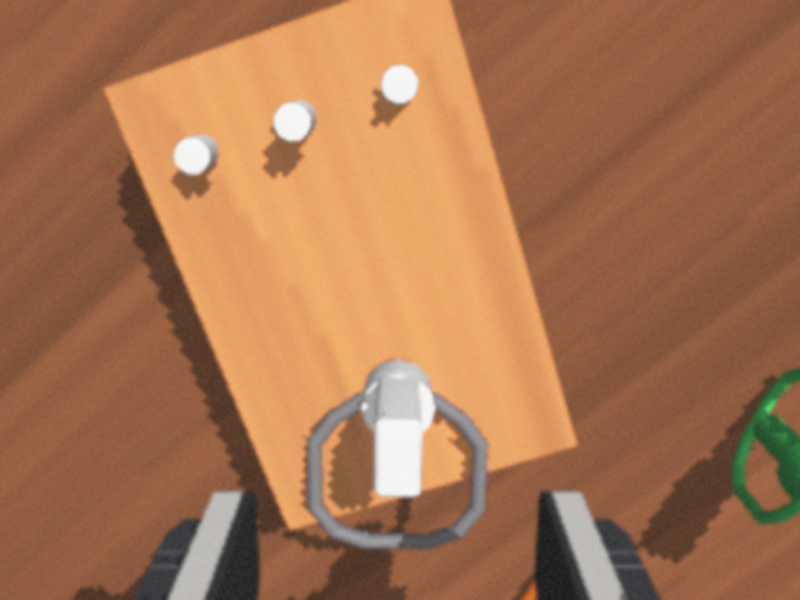

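The tab is vertical at crop (398,458), centred between the fingers and aligned with them. The ring is below finger height. I'll descend and grip.

```bash
python3 -m jog '[-0.0015,0.0013,-0.03,0,0,0,60,-0.0015,0.0013,-0.0465,0,0,0,60,-0.0015,0.0013,-0.0465,0,0,0,60,-0.0015,0.0013,-0.0465,0,0,0,0,-0.0015,0.0013,-0.0465,0,0,0,0,-0.0015,0.0013,-0.0465,0,0,0,0,-0.0015,0.0013,-0.0465,0,0,0,0,-0.0015,0.0013,-0.0465,0,0,0,0,-0.0015,0.0013,-0.0465,0,0,0,0]' 60
python3 - <<'E'
from h import *
np.set_printoptions(precision=4,suppress=True)
s=r.sense();print(s["ee_pos"],s["orientation"],r.nose_length)
E
```

```text
clock: 5.45
ee_pos: [0.5708, -0.1957, 0.0795]
orientation: [[-0.754, 0.657, 0.003], [0.657, 0.754, -0.0], [-0.002, 0.001, -1.0]]
contact_force: [-1.4, -0.1, 6.5]
finger_gap: 0.105
finger_force: 59.3
[ 0.5708 -0.1957  0.0795] [[-0.7537  0.6572  0.0025]
 [ 0.6572  0.7537 -0.0003]
 [-0.0021  0.0015 -1.    ]] 0.014
```

```bash
python3 -m jog '[0,0,0.02,0,0,0,0,0,0,0.06,0,0,0,0,0,0,0.1,0,0,0,0,0,0,0.14,0,0,7,0,0,0.03,0.16,0,0,14,0,0,0.07,0.16,0,0,21,0,0,0.11,0.16,0,0,28,0,0,0.15,0.16,0,0,35,0,0,0.19,0.16,0,0,41,0,0,0.23,0.16,0,0,45,0,0,0.25,0.16,0,0,45,0,0,0.25,0.16,0,0,45,0]'
python3 - <<'E'
from h import *
np.set_printoptions(precision=4,suppress=True)
s=r.sense();print(s["ee_pos"],s["orientation"],s["joint_positions"])
p=r.get_image("wrist")
for t in ["stand","hole","bar","linchpin","ring_end","pin_tip"]:
  for d in r.landmark_of(t,p)[:3]:
    c=w(p,d["centre"]); print(t,round(d["p"],2),c,px(p,c))
save(p,"f.png")
E
```

```text
clock: 6.45
ee_pos: [0.5697, 0.0613, 0.2381]
orientation: [[-0.997, -0.077, 0.0], [-0.077, 0.997, 0.002], [-0.001, 0.002, -1.0]]
contact_force: [-0.3, 0.1, -0.5]
finger_gap: 0.102
finger_force: 59.0
[0.5697 0.0613 0.2381] [[-0.9971 -0.0767  0.0003]
 [-0.0767  0.9971  0.0024]
 [-0.0005  0.0024 -1.    ]] [-39.3053  13.6574  33.8637  94.1099  -7.9838  74.5924  90.3316]
stand 0.89 [ 0.5306  0.1275 -0.001 ] [383.2104 131.8602]
stand 0.58 [0.606  0.0678 0.2164] [325.6572 323.322 ]
hole 0.57 [0.5334 0.1326 0.1099] [416.0216 155.6391]
bar 0.85 [0.533  0.1286 0.0997] [407.4994 152.2227]
linchpin 0.64 [ 0.6687 -0.1287  0.0321] [134.7111 247.067 ]
linchpin 0.63 [ 0.6718 -0.2136  0.0357] [ 52.3192 245.7811]
linchpin 0.6 [0.5729 0.0613 0.2063] [318.0283 256.9663]
ring_end 0.8 [0.6063 0.0708 0.2169] [331.3986 324.6724]
ring_end 0.54 [ 0.6702 -0.2106  0.0026] [ 75.7    231.9078]
ring_end 0.51 [ 0.6714 -0.1258  0.0015] [150.7404 237.4625]
pin_tip 0.86 [0.5724 0.0597 0.1791] [315.3877 234.3102]
pin_tip 0.7 [ 0.667  -0.1231  0.0097] [149.4755 237.178 ]
pin_tip 0.69 [ 0.6684 -0.2135  0.0077] [ 69.9004 232.0855]
```

View pics/f.png

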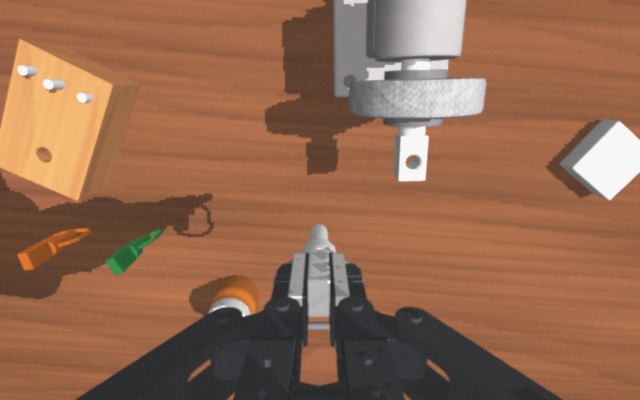

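The pin is held with its tip at (317,228), and the cross-hole shows on the bar at (413,161). Next I'll measure the hole and the bar's yaw more precisely.

Run:
```python
from h import *
np.set_printoptions(precision=4,suppress=True)
p=r.get_image("wrist")
save(p,"g.png",(380,110,460,190),7)
im=p["pixels"]; g=im.min(2)
# light top face
m=((g>200)*255).astype(np.uint8); mm=np.zeros_like(m); mm[130:190,385:440]=m[130:190,385:440]
n,l,st,ce=cv2.connectedComponentsWithStats(mm); k=1+np.argmax(st[1:,4]); b=l==k; print(st[k])
L=[];R=[]
for v in range(136,178):
    u=np.where(b[v])[0]
    if len(u): L.append((u[0]-.5,v));R.append((u[-1]+.5,v))
for E in (L,R):
    W=np.array([atz(p,u,v,.11) for u,v in E]); f=np.polyfit(W[:,0],W[:,1],1); print("yaw",np.degrees(np.arctan(f[0])),W.min(0),W.max(0), "y at .545",np.polyval(f,.545))
# hole: dark blob within
d=np.zeros_like(m); d[150:172,402:424]=(g[150:172,402:424]<170)*255
n,l,st,ce=cv2.connectedComponentsWithStats(d)
for i in range(1,n): 
  if st[i,4]>20: print("hole",st[i],ce[i],atz(p,*ce[i],.11))
ys=[v for u,v in L]; print(atz(p,411,st[k-0 if k<n else 0,1],.11))
r0=np.where(b[:,412])[0]; print("front row",r0.max(),atz(p,412,r0.max()+.5,.11))
```

```text
[ 409  130   30   51 1136]
yaw 6.289345208810102 [0.52   0.1182 0.11  ] [0.5512 0.122  0.11  ] y at .545 0.12115287824894999
yaw 5.824655756622518 [0.5187 0.1388 0.11  ] [0.5499 0.1421 0.11  ] y at .545 0.1416560377681601
hole [402 150   9  22 175] [405.4857 160.3257] [0.5385 0.1171 0.11  ]
hole [416 154   8  14  82] [420.2805 160.9268] [0.5382 0.1284 0.11  ]
[0.5304 0.1201 0.11  ]
front row 180 [0.5538 0.1245 0.11  ]
```

View pics/g.png

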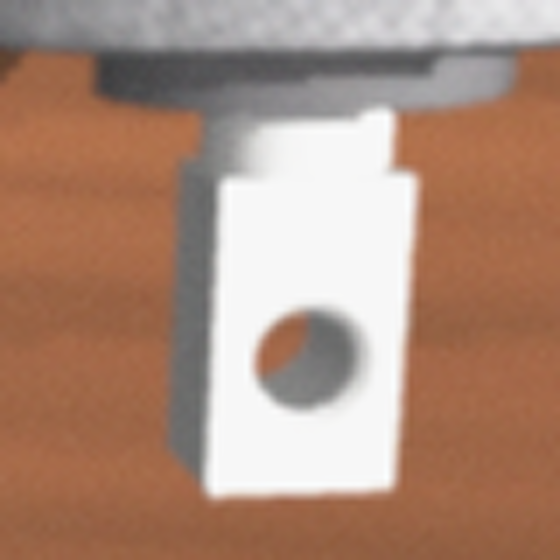

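Run:
```python
from h import *
np.set_printoptions(precision=4,suppress=True)
p=r.get_image("wrist"); s=r.sense(); T=s["ee_pos"]; print(T)
print("hole",atz(p,424.0,161.1,.11), "front mid",atz(p,380+300/7,110+492/7,.11), "backstep", atz(p,380+315/7,110+177/7,.11))
t=[T[0],T[1],T[2]-.0575]; print("tip expected px",px(p,t))
save(p,"i.png",(280,200,360,260),8)
```

```text
[0.57   0.0539 0.2378]
hole [0.5381 0.1314 0.11  ] front mid [0.553 0.133 0.11 ] backstep [0.5188 0.129  0.11  ]
tip expected px [319.1703 231.2379]
```

View pics/i.png

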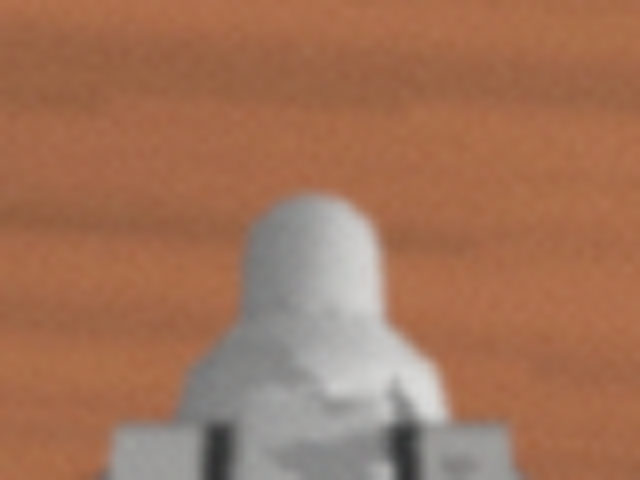

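Tip centre is at about (319.2,231.8), which matches its expected projection, so the pin axis lies on the TCP. The hole is at about (0.538,0.1314), roughly 5 mm ahead of the network's fixed hole point, and that is plausible. Moving to hover above it.

```bash
python3 -m jog '[-0.0316,0.03,0,0,0,1.6,0,-0.0316,0.06,0,0,0,1.6,0,-0.0316,0.0774,0,0,0,1.6,0,-0.0316,0.0774,-0.02,0,0,1.6,0,-0.0316,0.0774,-0.04,0,0,1.6,0,-0.0316,0.0774,-0.055,0,0,1.6,0,-0.0316,0.0774,-0.055,0,0,1.6,0,-0.0316,0.0774,-0.055,0,0,1.6,0,-0.0316,0.0774,-0.055,0,0,1.6,0]'
python3 - <<'E'
from h import *
np.set_printoptions(precision=4,suppress=True)
p=r.get_image("wrist"); q=r.get_image("side"); z=r.get_image("top"); s=r.sense(); T=s["ee_pos"]; print(T,s["orientation"],s["contact_force"])
for n,i in (("w",p),("s",q),("t",z)): print(n,"tip",px(i,[T[0],T[1],T[2]-.0575]),"hole",px(i,[.5384,.1314,.11]))
a=cv2.resize(p["pixels"][140:270,240:400],(640,520),interpolation=cv2.INTER_CUBIC)
u,v=px(q,[.5384,.1314,.12]).astype(int)
b=cv2.resize(q["pixels"][v-35:v+30,u-10-0:u+10][:, :],(160,520),interpolation=cv2.INTER_CUBIC)
b=cv2.resize(q["pixels"][v-25:v+25,u-25:u+25],(400,400),interpolation=cv2.INTER_CUBIC)
cv2.imwrite("pics/j.png",cv2.resize(a,(400,325))[:,:,::-1]) 
c=np.zeros((400,800,3),np.uint8); c[:325,:400]=cv2.resize(a,(400,325)); c[:,400:]=b; cv2.imwrite("pics/j.png",c[:,:,::-1]); print(u,v)
E
```

```text
clock: 7.65
ee_pos: [0.5389, 0.132, 0.1838]
orientation: [[-0.995, -0.095, 0.001], [-0.095, 0.995, 0.0], [-0.001, 0.0, -1.0]]
contact_force: [0.0, -0.4, -0.3]
finger_gap: 0.102
finger_force: 59.0
[0.5389 0.1323 0.1838] [[-0.9954 -0.0957  0.0015]
 [-0.0957  0.9954  0.0009]
 [-0.0016  0.0007 -1.    ]] [0.4058 0.2851 0.0851]
w tip [319.1654 231.2703] hole [317.8216 219.941 ]
s tip [272.8593 170.4728] hole [273.4098 175.6789]
t tip [265.8002 216.892 ] hole [266.895  217.6722]
273 172
```

View pics/j.png

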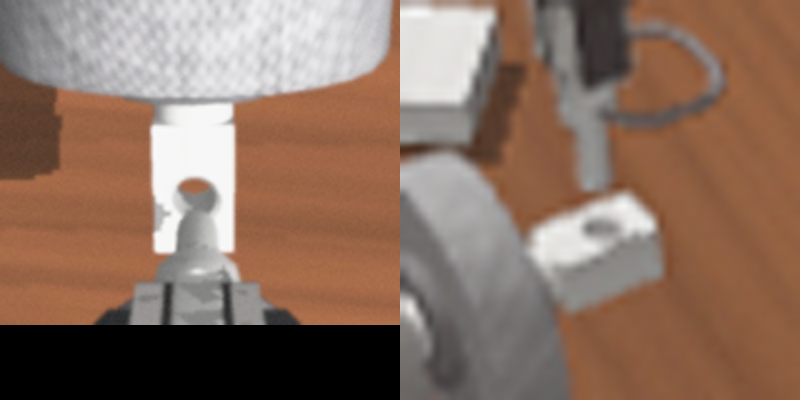

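The left panel shows the tip laterally over the hole, which is just visible behind it at (195,185). In the side view the pin is above the hole at (600,228). I'll descend gently and watch the force.

```bash
python3 -m jog '[0,-0.0007,-0.005,0,0,0,0,0,-0.0007,-0.010,0,0,0,0,0,-0.0007,-0.013,0,0,0,0,0,-0.0007,-0.015,0,0,0,0,0,-0.0007,-0.0165,0,0,0,0,0,-0.0007,-0.0175,0,0,0,0,0,-0.0007,-0.0175,0,0,0,0,0,-0.0007,-0.0175,0,0,0,0]'
python3 -m jog '[0,0,-0.0005,0,0,0,0,0,0,-0.001,0,0,0,0,0,0,-0.0015,0,0,0,0,0,0,-0.0015,0,0,0,0]'
```

```text
clock: 8.47
ee_pos: [0.5384, 0.1315, 0.1652]
orientation: [[-0.995, -0.096, 0.0], [-0.096, 0.995, 0.0], [-0.0, 0.0, -1.0]]
contact_force: [-0.7, 0.2, -1.2]
finger_gap: 0.101
finger_force: 59.0
clock: 8.8
ee_pos: [0.5383, 0.1316, 0.1636]
orientation: [[-0.995, -0.096, -0.0], [-0.096, 0.995, 0.0], [0.0, 0.0, -1.0]]
contact_force: [1.0, 0.5, -1.4]
finger_gap: 0.107
finger_force: 59.0
```

The tip is 4 mm below the bar top with no reaction force, so it is in the hole. Continuing down gently.

```bash
python3 -m jog '[0,0,-0.001,0,0,0,0,0,0,-0.002,0,0,0,0,0,0,-0.003,0,0,0,0,0,0,-0.004,0,0,0,0,0,0,-0.004,0,0,0,0]'
python3 -m jog '[0,0,-0.0015,0,0,0,0,0,0,-0.003,0,0,0,0,0,0,-0.0045,0,0,0,0,0,0,-0.006,0,0,0,0,0,0,-0.006,0,0,0,0]'
```

```text
clock: 9.22
ee_pos: [0.5382, 0.1315, 0.1594]
orientation: [[-0.995, -0.096, -0.0], [-0.096, 0.995, -0.0], [0.0, -0.0, -1.0]]
contact_force: [0.3, -0.1, -1.8]
finger_gap: 0.1
finger_force: 59.0
clock: 9.63
ee_pos: [0.5381, 0.1315, 0.1533]
orientation: [[-0.995, -0.096, -0.001], [-0.096, 0.995, -0.0], [0.001, -0.0, -1.0]]
contact_force: [-0.3, -0.5, -1.2]
finger_gap: 0.105
finger_force: 59.0
```

```bash
python3 -m jog '[0,0,-0.0015,0,0,0,0,0,0,-0.003,0,0,0,0,0,0,-0.0045,0,0,0,0,0,0,-0.006,0,0,0,0,0,0,-0.0075,0,0,0,0,0,0,-0.009,0,0,0,0,0,0,-0.011,0,0,0,0,0,0,-0.011,0,0,0,0]'
python3 -m jog '[0,0,-0.0007,0,0,0,0,0,0,-0.0014,0,0,0,0,0,0,-0.002,0,0,0,0,0,0,-0.002,0,0,0,0]'
```

```text
clock: 10.3
ee_pos: [0.5381, 0.1314, 0.1422]
orientation: [[-0.995, -0.096, -0.001], [-0.096, 0.995, -0.0], [0.001, -0.0, -1.0]]
contact_force: [-0.6, -0.4, -0.9]
finger_gap: 0.1
finger_force: 59.0
clock: 10.63
ee_pos: [0.5383, 0.1315, 0.1406]
orientation: [[-0.995, -0.096, -0.0], [-0.096, 0.995, 0.0], [0.0, 0.0, -1.0]]
contact_force: [-0.3, 0.6, -0.9]
finger_gap: 0.105
finger_force: 59.0
```

```bash
python3 -m jog '[0,0,-0.0005,0,0,0,0,0,0,-0.001,0,0,0,0,0,0,-0.001,0,0,0,0]'
```

```text
clock: 10.88
ee_pos: [0.5383, 0.1315, 0.1396]
orientation: [[-0.995, -0.096, -0.0], [-0.096, 0.995, 0.0], [0.0, 0.0, -1.0]]
contact_force: [0.3, 0.5, -0.4]
finger_gap: 0.105
finger_force: 59.0
```

```bash
python3 -m jog '[0,0,-0.0005,0,0,0,0,0,0,-0.0005,0,0,0,0,0,0,-0.0005,0,0,0,0]';  python3 -m jog '[0,0,-0.0005,0,0,0,0,0,0,-0.0005,0,0,0,0,0,0,-0.0005,0,0,0,0]'
```

```text
clock: 11.13
ee_pos: [0.5383, 0.1316, 0.1393]
orientation: [[-0.995, -0.096, 0.0], [-0.096, 0.995, 0.0], [-0.0, 0.0, -1.0]]
contact_force: [-0.0, -0.7, 0.8]
finger_gap: 0.105
finger_force: 59.0
clock: 11.38
ee_pos: [0.5383, 0.1315, 0.1388]
orientation: [[-0.995, -0.096, 0.0], [-0.096, 0.995, 0.0], [-0.0, 0.0, -1.0]]
contact_force: [-0.8, 0.1, 1.7]
finger_gap: 0.103
finger_force: 59.1
```

The head has touched down: about 2.5 N and roughly 1 mm of rubber give. I'll release and rise straight up.

```bash
python3 -m jog '[0,0,0,0,0,0,12,0,0,0,0,0,0,16,0,0,0,0,0,0,22,0,0,0,0,0,0,30,0,0,0,0,0,0,40,0,0,0.003,0,0,0,45,0,0,0.01,0,0,0,45,0,0,0.03,0,0,0,45,0,0,0.05,0,0,0,45,0,0,0.05,0,0,0,40,0,0,0.05,0,0,0,40]' 30
python3 - <<'E'
from h import *
np.set_printoptions(precision=4,suppress=True)
s=r.sense();print(s["ee_pos"])
for n in ("wrist","side","top"):
  p=r.get_image(n)
  for t in ["hole","linchpin","ring_end","pin_tip"]:
    for d in r.landmark_of(t,p)[:4]:
      c=w(p,d["centre"])
      if c[1]>.05: print(n,t,round(d["p"],2),c,px(p,c))
  if n=="wrist": a=cv2.resize(p["pixels"][130:330,220:420],(400,400),interpolation=cv2.INTER_CUBIC)
  if n=="side": b=cv2.resize(p["pixels"][145:205,245:305],(400,400),interpolation=cv2.INTER_CUBIC)
cv2.imwrite("pics/k.png",np.hstack([a,b])[:,:,::-1])
E
```

```text
clock: 12.3
ee_pos: [0.5391, 0.1317, 0.1902]
orientation: [[-0.995, -0.096, 0.002], [-0.096, 0.995, 0.001], [-0.003, 0.001, -1.0]]
contact_force: [-0.4, -0.2, -1.3]
finger_gap: 0.399
finger_force: 0.0
[0.5391 0.1317 0.1902]
wrist hole 0.55 [0.534  0.1339 0.1126] [322.7937 211.3342]
wrist linchpin 0.86 [0.5417 0.1317 0.1083] [318.1082 219.6874]
wrist ring_end 0.6 [0.5754 0.1412 0.1186] [327.6224 273.7661]
wrist pin_tip 0.96 [0.5368 0.1286 0.0791] [314.595 198.083]
side linchpin 0.51 [0.5363 0.1298 0.1113] [272.8239 175.9045]
side ring_end 0.37 [0.579  0.1367 0.1193] [287.1065 166.9539]
side pin_tip 0.56 [0.5355 0.1284 0.0857] [273.6656 183.8736]
```

View pics/k.png

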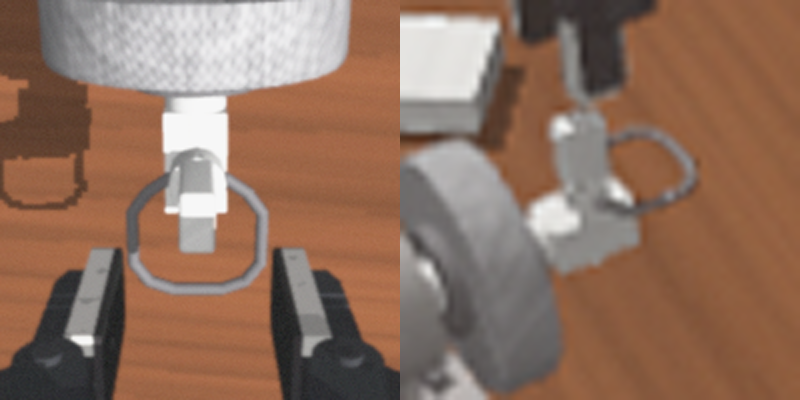

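The head is seated on the bar at left (195,180) and the ring is level ahead of it at (195,230). The side view agrees, with the pin upright and the ring out at (650,170). Next I'll swing the ring down with a fingertip on each side of the bar.

```bash
python3 -m jog '[0.018,0.0018,0,0,0,0,36,0.0358,0.0035,-0.01,0,0,0,36,0.0358,0.0035,-0.03,0,0,0,36,0.0358,0.0035,-0.05,0,0,0,36,0.0355,0.0035,-0.056,0,0,0,36,0.0355,0.0035,-0.061,0,0,0,36,0.035,0.0034,-0.064,0,0,0,36,0.0345,0.0034,-0.067,0,0,0,36,0.0335,0.0033,-0.070,0,0,0,36,0.0326,0.0032,-0.073,0,0,0,36,0.0326,0.0032,-0.073,0,0,0,36]'
python3 - <<'E'
from h import *
np.set_printoptions(precision=4,suppress=True)
for n in ("wrist","side"):
  p=r.get_image(n)
  for t in ["linchpin","ring_end"]:
    for d in r.landmark_of(t,p)[:4]:
      c=w(p,d["centre"])
      if c[1]>.05: print(n,t,round(d["p"],2),c,px(p,c))
E
```

```text
clock: 13.97
ee_pos: [0.5708, 0.1348, 0.1157]
orientation: [[-0.995, -0.096, 0.0], [-0.096, 0.995, 0.0], [-0.0, 0.0, -1.0]]
contact_force: [1.0, -0.2, 2.9]
finger_gap: 0.357
finger_force: 0.9
wrist linchpin 0.93 [0.5427 0.1295 0.1123] [312.5989 221.3677]
side linchpin 0.68 [0.5333 0.1296 0.1137] [271.6456 175.5978]
```

```bash
python3 -m jog '[-0.0015,-0.0001,-0.0027,0,0,0,36,-0.0034,-0.0003,-0.0053,0,0,0,36,-0.0057,-0.0006,-0.0075,0,0,0,36,-0.008,-0.0008,-0.0095,0,0,0,36,-0.008,-0.0008,-0.0095,0,0,0,36]'
python3 - <<'E'
from h import *
np.set_printoptions(precision=4,suppress=True)
for n in ("wrist","side"):
  p=r.get_image(n)
  for t in ["linchpin","ring_end"]:
    for d in r.landmark_of(t,p)[:4]:
      c=w(p,d["centre"])
      if c[1]>.05: print(n,t,round(d["p"],2),c,px(p,c))
  if n=="wrist": a=cv2.resize(p["pixels"][130:330,220:420],(400,400),interpolation=cv2.INTER_CUBIC)
  if n=="side": b=cv2.resize(p["pixels"][145:205,245:305],(400,400),interpolation=cv2.INTER_CUBIC)
cv2.imwrite("pics/l.png",np.hstack([a,b])[:,:,::-1])
E
```

```text
clock: 14.68
ee_pos: [0.5623, 0.1339, 0.1057]
orientation: [[-0.995, -0.096, -0.001], [-0.096, 0.995, -0.0], [0.001, 0.0, -1.0]]
contact_force: [0.7, -0.4, 2.3]
finger_gap: 0.356
finger_force: 0.9
wrist linchpin 0.94 [0.5406 0.1314 0.1108] [317.9067 244.7627]
side linchpin 0.71 [0.5335 0.1315 0.1145] [271.4058 174.9005]
side ring_end 0.59 [0.5574 0.1315 0.0861] [281.102  180.4679]
```

The ring end measures 19 mm ahead and 86 mm up, so the ring is about 30° from closed, as planned. I'll push it home with the finger flanks, checking force in stages.

```bash
python3 -m jog '[-0.002,-0.0002,-0.0012,0,0,0,36,-0.004,-0.0004,-0.0022,0,0,0,36,-0.006,-0.0006,-0.0026,0,0,0,36,-0.008,-0.0008,-0.003,0,0,0,36,-0.008,-0.0008,-0.003,0,0,0,36]'
python3 -m jog '[-0.001,-0.0001,0,0,0,0,36,-0.002,-0.0002,0,0,0,0,36,-0.002,-0.0002,0,0,0,0,36]'
```

```text
clock: 15.4
ee_pos: [0.5545, 0.133, 0.103]
orientation: [[-0.995, -0.096, -0.0], [-0.096, 0.995, 0.0], [0.0, 0.0, -1.0]]
contact_force: [2.5, 0.2, -0.4]
finger_gap: 0.362
finger_force: 1.1
clock: 15.65
ee_pos: [0.5527, 0.1329, 0.1031]
orientation: [[-0.995, -0.096, -0.0], [-0.096, 0.995, -0.0], [0.0, -0.0, -1.0]]
contact_force: [2.5, 1.2, -1.5]
finger_gap: 0.356
finger_force: 1.2
```

```bash
python3 -m jog '[-0.0007,0,0,0,0,0,36,-0.0014,-0.0001,0,0,0,0,36,-0.0014,-0.0001,0,0,0,0,36]'
python3 -m jog '[-0.0005,0,0,0,0,0,36,-0.0005,0,0,0,0,0,36,-0.0005,0,0,0,0,0,36]'
```

```text
clock: 15.9
ee_pos: [0.5513, 0.1327, 0.103]
orientation: [[-0.995, -0.096, -0.0], [-0.096, 0.995, -0.0], [0.0, -0.0, -1.0]]
contact_force: [3.2, -0.2, -2.1]
finger_gap: 0.359
finger_force: 1.3
clock: 16.15
ee_pos: [0.5509, 0.1328, 0.1031]
orientation: [[-0.995, -0.096, -0.0], [-0.096, 0.995, 0.0], [0.0, 0.0, -1.0]]
contact_force: [2.3, -1.0, -2.0]
finger_gap: 0.358
finger_force: 1.2
```

```bash
python3 -m jog '[-0.0006,0,0,0,0,0,36,-0.0006,0,0,0,0,0,36,-0.0006,0,0,0,0,0,36]'
python3 -m jog '[-0.0006,0,0,0,0,0,36,-0.0006,0,0,0,0,0,36,-0.0006,0,0,0,0,0,36]'
```

```text
clock: 16.4
ee_pos: [0.5504, 0.1328, 0.1032]
orientation: [[-0.995, -0.096, -0.0], [-0.096, 0.995, 0.0], [0.0, 0.0, -1.0]]
contact_force: [2.4, -1.2, -2.4]
finger_gap: 0.362
finger_force: 1.3
clock: 16.65
ee_pos: [0.5498, 0.1328, 0.1032]
orientation: [[-0.995, -0.096, 0.0], [-0.096, 0.995, 0.0], [-0.0, -0.0, -1.0]]
contact_force: [2.4, -0.6, -3.0]
finger_gap: 0.361
finger_force: 1.7
```

Run:
```python
from h import *
np.set_printoptions(precision=4,suppress=True)
s=r.sense();print(s["ee_pos"],s["contact_force"],s["ft_torque"])
for n in ("wrist","side","top"):
  p=r.get_image(n)
  for t in ["linchpin","ring_end","pin_tip"]:
    for d in r.landmark_of(t,p)[:4]:
      c=w(p,d["centre"])
      if c[1]>.05: print(n,t,round(d["p"],2),c,px(p,c))
  if n=="wrist":
    cv2.imwrite("pics/m.png",p["pixels"][:,:,::-1])
    # tab top at z .15: bright quad near expected
    print("expected tab top",px(p,[.5383,.1315,.15]),"hi3",px(p,[.5383,.1315,.153]))
    u,v=px(p,[.5383,.1315,.15]).astype(int)
    g=p["pixels"].min(2)[v-30:v+30:4,u-24:u+24:4]; print(u,v); print(g)
```

```text
[0.5498 0.1328 0.1032] [ 2.4459 -0.6253 -3.0218] [-0.1388 -0.7529 -0.0079]
wrist linchpin 0.59 [0.5419 0.1284 0.1115] [309.901  279.1399]
wrist pin_tip 0.74 [0.5374 0.1297 0.0819] [315.0586 237.8453]
expected tab top [318.7044 340.6341] hi3 [318.7167 348.1531]
318 340
[[ 73  71 116 183 187 191 193 193 195 196 198  71]
 [ 67  70 169 242 244 244 244 244 244 244 243  74]
 [ 71  73 177 245 246 246 246 246 246 246 245  69]
 [ 69  73 173 245 246 246 246 246 246 246 244  73]
 [ 68  72 170 245 245 245 245 246 246 246 243  73]
 [ 72  71 165 244 245 245 246 246 245 245 243  67]
 [ 67  70 159 244 245 245 245 172 167 165 142  71]
 [ 63  65 149 240 242 240 241 160 163 163 144  67]
 [ 68  69 125 162 162 162 165 163 167 168 140  69]
 [ 71  66 119 161 163 164 169 168 167 168 136  67]
 [ 65  64 121 161 167 169 167 165 168 165 131  68]
 [ 64  63 122 166 168 165 167 168 165 166 133  68]
 [ 68  68  94 162 168 165 165 165 167 165 104  65]
 [ 67  69  66  84  83  84  83  84  82  77  68  68]
 [ 67  64  63  68  61  68  67  68  65  66  65  69]]
side linchpin 0.44 [0.5344 0.1315 0.1065] [272.0442 177.1865]
side ring_end 0.4 [0.5373 0.1324 0.0802] [273.9463 184.3343]
side pin_tip 0.45 [0.5337 0.1276 0.0851] [273.1619 184.4468]
```

The ring is nearly closed: its end is at (0.537,0.132,0.080) and the pin is not lifted. I'll keep feeling for the stop.

```bash
python3 -m jog '[-0.0008,0,-0.0005,0,0,0,36,-0.0008,0,-0.0005,0,0,0,36]'
python3 -m jog '[-0.0008,0,-0.0005,0,0,0,36,-0.0008,0,-0.0005,0,0,0,36]'
```

```text
clock: 17.42
ee_pos: [0.5497, 0.1328, 0.1031]
orientation: [[-0.995, -0.096, 0.002], [-0.096, 0.995, 0.0], [-0.002, 0.0, -1.0]]
contact_force: [5.6, -1.6, -1.0]
finger_gap: 0.361
finger_force: 2.6
clock: 17.58
ee_pos: [0.5495, 0.1328, 0.103]
orientation: [[-0.995, -0.096, 0.003], [-0.096, 0.995, 0.001], [-0.003, 0.0, -1.0]]
contact_force: [6.7, -0.9, 0.5]
finger_gap: 0.362
finger_force: 3.4
```

The force rises without motion, so the ring is at its stop. Backing straight off along +x, then up.

```bash
python3 -m jog '[0.004,0.0004,0,0,0,0,36,0.012,0.0012,0,0,0,0,36,0.035,0.0035,0,0,0,0,36,0.06,0.006,0,0,0,0,36,0.06,0.006,0.03,0,0,0,36,0.06,0.006,0.07,0,0,0,36,0.06,0.006,0.11,0,0,0,36,0.03,-0.03,0.12,0,0,0,36,0.03,-0.065,0.13,0,0,0,36,0.03,-0.065,0.13,0,0,0,36,0.03,-0.065,0.13,0,0,0,36]'
python3 - <<'E'
from h import *
np.set_printoptions(precision=4,suppress=True)
s=r.sense();print(s["ee_pos"],s["contact_force"])
for n in ("wrist","side","top"):
  p=r.get_image(n)
  for t in ["hole","linchpin","ring_end","pin_tip"]:
    for d in r.landmark_of(t,p)[:4]:
      c=w(p,d["centre"])
      if c[1]>.05: print(n,t,round(d["p"],2),c,px(p,c))
  if n=="wrist":
    print("exp tab top",px(p,[.5383,.1315,.15]),"bar corners",[px(p,[.5383+.014*.995+k*.01*-.1,.1315+.0014+k*.01,.11]) for k in(-1,1)])
    sil=r.silhouettes("linchpin",p)
    for d in sil[:3]:
      v,u=np.where(d["region"]); print(round(d["p"],2),u.min(),u.max(),v.min(),v.max(),len(u))
    for q in ([.5383,.1315,.15],[.5383,.1315,.122],[.5383,.1315,.11],[.5362,.1525,.1],[.5404,.1105,.1],[.5383,.1315,.076]): print(q,px(p,q))
    cv2.imwrite("pics/n.png",p["pixels"][:,:,::-1])
E
```

```text
clock: 18.5
ee_pos: [0.5785, 0.0654, 0.2332]
orientation: [[-0.996, -0.092, 0.001], [-0.092, 0.996, 0.001], [-0.001, 0.001, -1.0]]
contact_force: [-0.6, 0.5, -0.5]
finger_gap: 0.36
finger_force: 0.0
[0.5785 0.0654 0.2332] [-0.5618  0.5404 -0.4971]
wrist hole 0.62 [0.5383 0.1373 0.1096] [420.3937 153.3332]
wrist linchpin 0.82 [0.5416 0.1334 0.1117] [415.0932 157.7636]
wrist ring_end 0.64 [0.5358 0.1366 0.074 ] [408.1124 142.0939]
wrist pin_tip 0.94 [0.5387 0.1282 0.082 ] [399.6449 146.2998]
exp tab top [429.3517 164.9047] bar corners [array([397.8573, 171.3013]), array([424.6309, 171.0965])]
0.97 5 81 219 260 1306
0.66 377 440 140 176 1238
0.64 96 155 221 265 969
[0.5383, 0.1315, 0.15] [429.3517 164.9047]
[0.5383, 0.1315, 0.122] [417.1812 155.975 ]
[0.5383, 0.1315, 0.11] [412.7433 152.7189]
[0.5362, 0.1525, 0.1] [436.9248 150.0067]
[0.5404, 0.1105, 0.1] [381.7567 150.4334]
[0.5383, 0.1315, 0.076] [402.0837 144.8977]
side hole 0.78 [0.5342 0.1279 0.1115] [272.3196 176.5295]
side linchpin 0.59 [0.535  0.1308 0.112 ] [272.1788 175.6219]
side linchpin 0.2 [0.5341 0.1298 0.1089] [272.0852 176.8801]
side ring_end 0.42 [0.5357 0.1288 0.0816] [273.8299 184.9344]
side pin_tip 0.61 [0.5344 0.129  0.0875] [273.1358 183.3473]
side pin_tip 0.42 [0.5362 0.1312 0.0789] [273.7815 185.1044]
```

Ring end is at z≈0.075–0.08 directly below the hinge, so it is closed, and the head reads z≈0.111. A light touch on the tab top with shut fingers will check that the head is fully home: contact should come at TCP z≈0.164.

```bash
python3 -m jog '[-0.02,0.033,0,0,0,0,0,-0.04,0.066,0,0,0,0,0,-0.04,0.066,0,0,0,0,0,-0.04,0.066,-0.02,0,0,0,0,-0.04,0.066,-0.04,0,0,0,0,-0.04,0.066,-0.055,0,0,0,0,-0.04,0.066,-0.063,0,0,0,0,-0.04,0.066,-0.066,0,0,0,0,-0.04,0.066,-0.066,0,0,0,0,-0.04,0.066,-0.066,0,0,0,0]'
python3 -m jog '[0,0,-0.0007,0,0,0,0,0,0,-0.0014,0,0,0,0,0,0,-0.0014,0,0,0,0]'
python3 -m jog '[0,0,-0.0007,0,0,0,0,0,0,-0.001,0,0,0,0,0,0,-0.001,0,0,0,0]'
```

```text
clock: 20.13
ee_pos: [0.5387, 0.1338, 0.167]
orientation: [[-0.995, -0.096, 0.001], [-0.096, 0.995, 0.0], [-0.001, 0.0, -1.0]]
contact_force: [-0.1, 0.1, 0.6]
finger_gap: -0.004
finger_force: 0.0
clock: 20.38
ee_pos: [0.5384, 0.1339, 0.1652]
orientation: [[-0.995, -0.096, 0.001], [-0.096, 0.995, 0.0], [-0.001, 0.0, -1.0]]
contact_force: [0.7, 0.8, 0.5]
finger_gap: 0.0
finger_force: 0.0
clock: 20.63
ee_pos: [0.5383, 0.1339, 0.1639]
orientation: [[-0.995, -0.096, 0.0], [-0.096, 0.995, 0.0], [-0.0, 0.0, -1.0]]
contact_force: [-0.8, -0.0, 0.5]
finger_gap: -0.0
finger_force: 0.4
```

```bash
python3 -m jog '[0,0,-0.0005,0,0,0,0,0,0,-0.0008,0,0,0,0,0,0,-0.0008,0,0,0,0]'
python3 -m jog '[0,0,-0.0005,0,0,0,0,0,0,-0.0005,0,0,0,0,0,0,-0.0005,0,0,0,0]'
```

```text
clock: 20.88
ee_pos: [0.5384, 0.1338, 0.1632]
orientation: [[-0.995, -0.096, 0.0], [-0.096, 0.995, 0.0], [-0.0, 0.0, -1.0]]
contact_force: [0.3, -0.7, 1.6]
finger_gap: 0.004
finger_force: 1.3
clock: 21.13
ee_pos: [0.5383, 0.1339, 0.1626]
orientation: [[-0.995, -0.096, 0.0], [-0.096, 0.995, 0.0], [-0.0, 0.0, -1.0]]
contact_force: [0.4, -1.0, 3.7]
finger_gap: -0.001
finger_force: 1.9
```

Contact came at TCP z≈0.164 and gave at about 2.5 N/mm, so the head is fully home. Retreating, then a final check.

```bash
python3 -m jog '[0,0,0.01,0,0,0,0,0,0,0.04,0,0,0,0,0,0,0.08,0,0,0,0,0.02,-0.04,0.09,0,0,0,0,0.04,-0.065,0.09,0,0,0,0,0.04,-0.065,0.09,0,0,0,0,0.04,-0.065,0.09,0,0,0,0]'
python3 - <<'E'
from h import *
np.set_printoptions(precision=4,suppress=True)
for n in ("wrist","side"):
  p=r.get_image(n)
  for t in ["linchpin","ring_end","pin_tip","jar","anvil","screwdriver"]:
    for d in r.landmark_of(t,p)[:3]:
      c=w(p,d["centre"])
      if d["p"]>.4: print(n,t,round(d["p"],2),c)
E
```

```text
clock: 21.72
ee_pos: [0.5788, 0.0664, 0.253]
orientation: [[-0.996, -0.092, 0.0], [-0.092, 0.996, -0.001], [-0.0, -0.001, -1.0]]
contact_force: [0.4, 0.3, -0.1]
finger_gap: -0.0
finger_force: 0.0
wrist linchpin 0.69 [0.5418 0.127  0.1108]
wrist linchpin 0.66 [ 0.6702 -0.2135  0.0363]
wrist linchpin 0.62 [ 0.6649 -0.1265  0.0358]
wrist ring_end 0.81 [0.5363 0.1345 0.076 ]
wrist ring_end 0.57 [0.5416 0.3627 0.0004]
wrist ring_end 0.47 [ 0.6709 -0.2091 -0.0005]
wrist pin_tip 0.76 [ 0.6686 -0.2121  0.0088]
wrist pin_tip 0.74 [0.541  0.13   0.0837]
wrist pin_tip 0.66 [ 0.6693 -0.1228  0.0108]
wrist jar 0.67 [ 0.7388 -0.0247 -0.0038]
wrist anvil 0.74 [0.5379 0.3599 0.0026]
side linchpin 0.72 [ 0.6624 -0.1271  0.039 ]
side linchpin 0.62 [0.5354 0.1272 0.1137]
side linchpin 0.49 [ 0.6694 -0.208   0.0399]
side ring_end 0.48 [ 0.6669 -0.2109  0.0057]
side pin_tip 0.74 [ 0.6676 -0.2085  0.0083]
side pin_tip 0.6 [ 0.6636 -0.1216  0.0117]
side pin_tip 0.51 [0.5338 0.1275 0.111 ]
side jar 0.82 [ 0.7323 -0.0235  0.0009]
side anvil 0.63 [0.5367 0.3638 0.0083]
side screwdriver 0.97 [ 0.5364 -0.3864  0.0035]
side screwdriver 0.6 [0.5316 0.131  0.1066]
```

Everything checks out: the ring end is at z=0.076 and the bystanders have not moved.

```bash
python3 -c "from cell import r; print(r.sign_off())"
```

```text
the job is handed in; nothing more can be done
None
```

The linchpin sits fully home in the spindle's cross-hole, its ring is swung down to the stop around the bar, the robot is clear, and the job was handed in at about 22 s of the 64 s.

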